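# Shut off the pug mill's nozzle and hold its hopper gate open for loading

### The arm

A 6-joint arm with a two-finger parallel gripper is mounted at the origin on the work surface. World frame = base frame: x ahead of the robot, y to its left, z up, the work surface at z = 0. Lengths are in mm, angles in rad, forces in N, time in s.
With the tool pointing down it reaches from about 275 to 1000 mm from the base axis. Payload 8.4 kg.
Tool frame: the origin (TCP) lies on the centre line of the jaws, within the pads' length; the fingertips stand 17 mm ahead of it and the grasp point (between the pads) lies 2 mm behind it (r.tcp_to_tips is the z of the fingertips in the tool frame, in mm); z points along the fingers, y is the direction in which the jaws open and shut (so a half turn about z gives the same grasp; the last joint's range is limited). The gripper opens to 85 mm and grips with 20 to 120 N. Pads are 22 mm wide; open, the fingers measure 114 mm over their backs; the gripper's body (76 mm by 85 mm) begins 54 mm behind the grasp point. The pads swing forward as they close: fully open they stand 13 mm farther back than shut.
Start: joints at [-1.102, 0.353, 1.633, -0, 1.155, -0.002], TCP at [283.499, -557.007, 248.281] pointing down, gripper open.
Joint ranges: [-2.63, 2.63], [-0.92, 2.1], [0.06, 2.66], [-1.3, 4.44], [0, 2.69], [-3.02, 3.02]. Speed limits (rad/s): [2.22, 2.22, 2.79, 3.14, 3.14, 3.14].

### API

Orientations are given as [roll, pitch, yaw] about the fixed x, y, z axes, in that order (R = Rz(yaw) Ry(pitch) Rx(roll)).
In Python, from rig import r, cams, job gives the robot as it stands.
- The arm moves only by the tool drive_tool, never from a script. Its argument "deltas" is a list of rows, each a list of 4 numbers: the shift along the tool's x, y, z in cm, then the turn about the tool's z in rad. In form: [[x, y, z, roll], ...]. A call has 1 to 12 rows; each row shifts and turns the commanded pose from where the row before left it, along the tool's axes as they then stand; what a row does not reach is not made up. A row lasts 1/12 s, in which the tool goes at most 41.7 mm and 7.16 degrees, less where a joint would pass 70% of its speed; a pose out of reach is approached as far as the arm can. A call with a gripper value outside its range is refused whole. "jaw" is the closure, from 0 (fully open) to 1 (shut), set as the call begins (left out, the last holds). The fingers move at their own pace and stop on an object; "force" is the grip in N (left out, the last holds). Time passes only in rows, so rows that do not move let the fingers close. It gives the time, the measured TCP pose, the force and the opening at its end, in the units of the state.
- r.sense(): the state, without advancing time (a new reading comes with each control period).
- cams.grab_frame(name): name is "side" or "top"; returns (picture, depth): 400x640x3 uint8, red, green, blue; 400x640 float32, mm along the optical axis (not along the pixel's ray), 0 where there is no reading.
- cams.camera_params(name): a dict with "fx", "fy", "cx", "cy" (pixels), "k1" (the pictures are not rectified: a ray, as slopes to the right and down, at radius r is drawn at 1 + k1 r^2 times it, then the intrinsics apply), "R" (3x3) and "t" (3): a world point X has camera coordinates R X + t. Camera axes: x right, y down, z forward; pixel columns grow to the right and rows downward; lengths in mm; the calibration is good to about 2 mm. A picture is of the moment at which its call begins. camera_params takes no time and is no camera call.
- job.sign_off(): hands the job in, once; it reports no verdict.
The state is a dict: "clock": time; "qpos": joint angles; "qvel": joint speeds; "joint_efforts": joint torques, N m; "eef_pos": TCP position; "tcp_rot": TCP orientation; "contact_force": force on the tool from outside, world axes, zero at the start; "wrist_torque": the same for the moment, N m; "opening": opening from 0.0 (shut) to 1.0 (fully open).
Only numpy, scipy, OpenCV 4.12 (cv2) and the standard library are available. Lean on these libraries where they do the work, as an engineer would, in place of code of your own. Each camera call takes 0.05 s, during which the arm holds its last target. There are 200 camera calls.

### The job

Get the pug mill ready for loading: push the shut-off blade fully home across the nozzle by its post, then swing the lock bar over until it lies level behind the post. Then squeeze the two pinch catches of the hopper gate, first the one next to the safety-switch box at the motor end (it cuts the drive), then the one at the nozzle end, and lift the gate by its handle past the half-open detent to wide open, almost at its stop. Finish holding the gate wide open with the gripper while I load the clay (do not let go), and leave the pots and tools on the bench where they are.

Things in the scene. Friction and masses are not known exactly. Their poses are not given: they have to be found in the camera images.
- pugmill: Cream and bare-metal pug mill, fixed, 640 mm long. Origin on the bench under the hopper's middle; +x to its rear, -x to its front (robot side), +y along the barrel to gearbox and motor, -y to the nozzle, z up. Barrel 110 mm across, axis 90 mm up. Hopper: steel box 140 (x) by 230 mm (y), rim 165 mm up, under a hinged grille gate; grey safety-switch box 55 x 36 x 60 mm on its +y end wall.
- blade (a joint): Travel of the shut-off blade across the nozzle mouth, in m: 0 = pulled right out towards -x of the mill (nozzle open), 0.080 = fully home against its end stop (nozzle shut). It starts between 0 and 0.025, slides with about 4 N of friction towards +x of the mill, and stays where it is left.
- blade_post (a point): Top centre of the blade's upright post, a round steel rod 16 mm in diameter standing at the blade's front (-x) edge, top 168 mm and foot 46 mm above the bench; on the mill at y = -215 mm, and at x = -134 mm with the blade out, x = -54 mm with it home. Push it or grip it from above.
- lock_bar (a joint): Angle of the lock bar, rad, about a pivot along the mill's x at mill (-68, -155, 130) mm: 0 = leaning back 0.5 rad past upright to +y, 0.5 = upright, 2.07 = level, pointing to -y, lying 2 mm behind (on the -x side of) the post so that the blade cannot slide back. Starts at 0 to 0.4; stiff (0.12 N m), stays where it is left; it strikes the blade or the post if the blade is not home.
- lock_grip (a point): Middle of the lock bar's handle: a black round grip 16 mm in diameter and 48 mm long that points to -x of the mill from the far end of the flat steel bar (14 x 8 mm), 93 mm from the pivot. From above it can be gripped across (fingers closing along the mill's y) and carried round the pivot's arc; it turns in the grip.
- motor_catch (a point): First pinch catch, motor end, by the switch box, on the hopper's front: the point midway between its two upright thumb plates, level with their tops, at mill (-100, 65, 190) mm. The plates face each other along the mill's y: 28 mm wide (x), 6 thick, 64 tall, outer faces 48 mm apart, 28 when squeezed; each has at its rear a small nose (182 mm up) over a lug of the gate.
- motor_catch_l (a joint): Inward travel of the first catch's +y thumb plate in m: 0 = out (latched), 0.010 = fully in; over 0.007 it clears the gate. 5 N of friction; stays where it is left.
- motor_catch_r (a joint): The same for the first catch's -y thumb plate.
- motor_tab_l: The first catch's +y thumb plate with its nose. Origin at the plate's foot, 125.5 mm up, in the middle of its thickness; the plate stands from there to 190 mm.
- motor_tab_r: The first catch's -y thumb plate, the same mirrored.
- nozzle_catch (a point): Second pinch catch, at the nozzle end, exactly like the first: midway between its plates level with their tops, at mill x = -100, y = -65 mm, 190 mm up.
- nozzle_catch_l (a joint): Inward travel of the second catch's +y thumb plate, m, as for the first.
- nozzle_catch_r (a joint): Inward travel of the second catch's -y thumb plate, m, as for the first.
- nozzle_tab_l: The second catch's +y thumb plate with its nose, as for the first.
- nozzle_tab_r: The second catch's -y thumb plate with its nose.
- gate (a joint): Angle of the hopper gate, rad, about its hinge along the mill's y through mill (70, 0, 172) mm: 0 = shut, level; grows as the front edge lifts; stop at 1.30. Weight and a spring push it shut throughout. A ball detent resists from 0.37 to 0.73 (up to 4 N more at the handle); let go, the gate falls back to rest on it at about 0.72. Wide open is more than 1.15.
- gate_bar (a point): Middle of the gate's handle: a round black bar, 14 mm in diameter, 98 mm clear between its posts, along the mill's y, 45 mm above the grille near its front edge; at mill (-35, 0, 217) mm when shut, i.e. 105 mm before and 45 mm above the hinge axis. Grip it from above, fingers closing along the mill's x; it turns in the grip. At the stop it is 285 mm up, 15 mm behind the hinge axis.
- gate_grille: The hopper gate: steel bar grille 226 mm wide (y), 140 mm deep, 8 mm thick, with the handle bar. Origin on the hinge axis; turns with the gate (its x axis level when shut).
- cup: Bystander: unfired clay cup, 72 mm across, 75 mm tall, beyond the nozzle. Origin under its foot, as for all bystanders.
- bowl: Bystander: reddish bowl, 124 mm across, 55 mm tall, in front of the gearbox.
- vase: Bystander: reddish small vase, 90 mm across, 125 mm tall, right of the mill's front.
- loop_tool: Bystander: trimming tool, 185 mm long, 14 mm thick, wooden handle, lying in front of the hopper.
- wood_rib: Bystander: flat wooden throwing rib, 100 x 55 x 7 mm, lying in front of the mill.
- die_ring: Bystander: spare steel die ring, 90 mm across, 10 mm thick, lying in front of the mill.

How it is judged (in metres and radians):
On the way, in this order (a step that is already met when the one before it is completed fails the run):
1. the shut-off blade is fully home (within 3 mm of its stop) (value of joint blade above 0.077 m), for 0.2 s.
2. the lock bar lies level behind the post (within 7 degrees), the blade still home (value of joint lock_bar above 1.95 rad and value of joint blade above 0.076 m), for 0.2 s.
3. the motor-end catch is squeezed: both plates in by 7 mm or more with the fingers on both (value of joint each of motor_catch_l, motor_catch_r above 0.007 m and contact force between the fingers and motor_tab_l above 1 N and contact force between the fingers and motor_tab_r above 1 N), for 0.1 s.
4. then the nozzle-end catch is squeezed in the same way (value of joint each of nozzle_catch_l, nozzle_catch_r above 0.007 m and contact force between the fingers and nozzle_tab_l above 1 N and contact force between the fingers and nozzle_tab_r above 1 N), for 0.1 s.
5. the gate is lifted by the fingers past its detent (beyond 0.8 rad) (value of joint gate above 0.8 rad and contact force between the fingers and gate_grille above 0.5 N), for 0.05 s.
At the end, for the whole second after the job is handed in: The gate is held still by the fingers beyond 1.15 rad (stop 1.30; fingers press on it with more than 0.5 N), the blade is home within 4 mm, the lock bar is level within 7 degrees, and every bystander is within 30 mm of where it started (all of step 2 and value of joint gate above 1.15 rad and velocity of joint gate between -0.1 and 0.1 rad/s and contact force between the fingers and gate_grille above 0.5 N and distance of each of cup, bowl, vase, loop_tool, wood_rib, die_ring from where it was at the start of the episode below 0.03 m); the arm keeps its last pose, push and grip.
It fails at once if the nozzle-end catch is squeezed in before the motor-end catch (value of joint each of nozzle_catch_l, nozzle_catch_r above 0.007 m and value of joint any of motor_catch_l, motor_catch_r below 0.006 m).
It fails at once if a pot or tool on the bench is moved by more than 30 mm (distance of any of cup, bowl, vase, loop_tool, wood_rib, die_ring from where it was at the start of the episode above 0.03 m).
It fails at once if the cup, bowl or vase is tipped over (angle between any of cup, bowl, vase's own z axis and vertical above 0.5 rad).
It also fails if it takes over 72 s, if anything falls off the work surface, if the arm or the gripper's body presses on something with over 40 N, if the wrist force passes 120 N, or if a joint passes its speed limit or range.

## Working session

There is one attempt and no reset: what is moved stays moved. The work goes in short steps, Python scripts to look and compute and a tool call to move; the robot and the scene stay as the last step left them, time stands still between calls to the robot, and variables do not carry over. Pictures are saved under pics/ and viewed, about 8 in all and at most 12, crops included, and the job is handed in when it is done.

Besides the shell and the picture viewer there is one more tool, called after "Emit:" by a JSON object that holds its "api" and its "payload". drive_tool: Moves the arm, as the interface text tells. Its arguments: {"type":"object","properties":{"deltas":{"type":"array"},"jaw":{"type":"number"},"force":{"type":"number"}},"required":["deltas"]}

```bash
ls && mkdir -p pics && cat > h.py <<'E'
import numpy as np, cv2
from rig import r, cams, job
def snap(n,tag):
    im,d=cams.grab_frame(n); cv2.imwrite(f'pics/{tag}.png',im[:,:,::-1]); np.save(f'pics/{tag}.npy',d); return im,d
def ray(n,u,v):
    p=cams.camera_params(n); x=(u-p['cx'])/p['fx']; y=(v-p['cy'])/p['fy']; a,b=x,y
    for _ in range(20):
        s=1+p['k1']*(a*a+b*b); a,b=x/s,y/s
    return p,np.array([a,b,1.])
def world(n,u,v,d):
    p,q=ray(n,u,v); return np.array(p['R']).T@(q*d-np.array(p['t']))
def atz(n,u,v,z):
    p,q=ray(n,u,v); R=np.array(p['R']); c=-R.T@np.array(p['t']); w=R.T@q; return c+w*(z-c[2])/w[2]
def pix(n,X):
    p=cams.camera_params(n); c=np.array(p['R'])@X+np.array(p['t']); a,b=c[0]/c[2],c[1]/c[2]; s=1+p['k1']*(a*a+b*b)
    return p['fx']*a*s+p['cx'],p['fy']*b*s+p['cy']
E
python3 - <<'E'
from h import *
print(r.sense())
for n in('side','top'):
    snap(n,n+'0'); p=cams.camera_params(n); print(n,p)
E
```

```text
pics
{'clock': 0.0, 'qpos': array([-1.10238190e+00,  3.53653587e-01,  1.63413516e+00,  1.16536355e-05,
        1.15519762e+00, -2.37814385e-03]), 'qvel': array([-1.22514540e-03,  5.48214286e-04,  6.66740953e-04, -5.80096487e-04,
       -9.41378158e-04,  5.34483882e-05]), 'joint_efforts': array([-3.06237498e-04, -6.05248046e+01, -3.42060900e+01,  1.13021376e-04,
        9.36672790e-03,  1.66640598e-05]), 'eef_pos': array([ 283.30640031, -556.59401627,  247.55782673]), 'tcp_rot': array([-3.14019896e+00, -1.39694828e-05,  4.70787845e-01]), 'contact_force': array([0.92377752, 0.18604107, 0.61455155]), 'wrist_torque': array([-0.0355085 ,  0.10362038,  0.01768738]), 'opening': 1.003019184723898}
side {'fx': 504.0023490393522, 'fy': 504.0023490393522, 'cx': 319.1720260825332, 'cy': 199.75946534205383, 'k1': -0.06982670348640435, 'R': array([[ 0.99934572, -0.02824391,  0.02259217],
       [ 0.00127108, -0.59683325, -0.80236429],
       [ 0.03614566,  0.80186804, -0.59640686]]), 't': array([-526.93666249,  121.30721005, 1635.88381009])}
top {'fx': 376.27913201528605, 'fy': 376.27913201528605, 'cx': 321.2558609307622, 'cy': 199.24086293038437, 'k1': -0.07076171591217074, 'R': array([[-0.02444551, -0.99958542, -0.01521208],
       [-0.99054669,  0.02627341, -0.1346364 ],
       [ 0.13498025,  0.01177702, -0.9907783 ]]), 't': array([  51.48622419,  546.5126972 , 1001.30570627])}
```

View pics/side0.png

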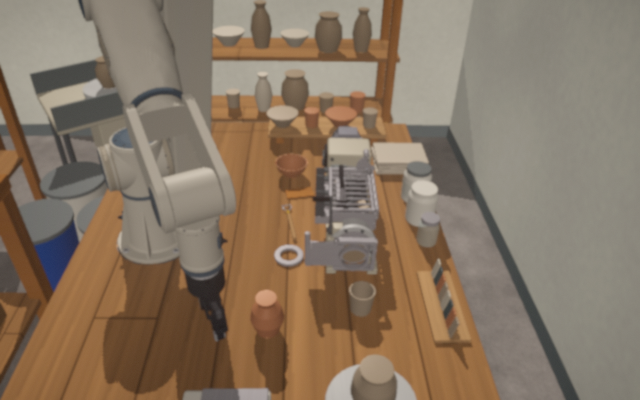

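View pics/top0.png

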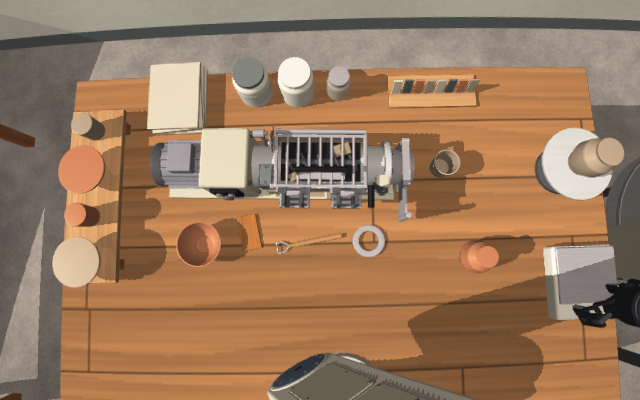

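The top view shows the mill nearly square to the world: motor at (180,160), hopper at (320,160), post at about (405,215), lock grip at about (371,195), and catches at (294,198) and (345,198). I'll enlarge this area.

```bash
python3 - <<'E'
from h import *
im=cv2.imread('pics/top0.png')[120:230,235:425]
cv2.imwrite('pics/c1.png',cv2.resize(im,None,fx=4.2,fy=4.2,interpolation=cv2.INTER_CUBIC))
d=np.load('pics/top0.npy')
for (u,v) in [(294,198),(345,198),(371,195),(404,214),(320,170),(276,160),(366,160)]:
    print(u,v,d[v,u],world('top',u,v,d[v,u]).round(1))
E
```

```text
294 198 945.17633 [539.8 104.8 131.4]
345 198 949.2677 [537.2 -23.5 125.4]
371 195 852.4397 [529.3 -77.7 221.4]
404 214 915.03864 [ 490.3 -164.8  151.9]
320 170 861.04663 [590.1  36.6 222.4]
276 160 916.816 [628.8 144.  172.7]
366 160 912.1592 [622.3 -75.1 173.9]
```

View pics/c1.png

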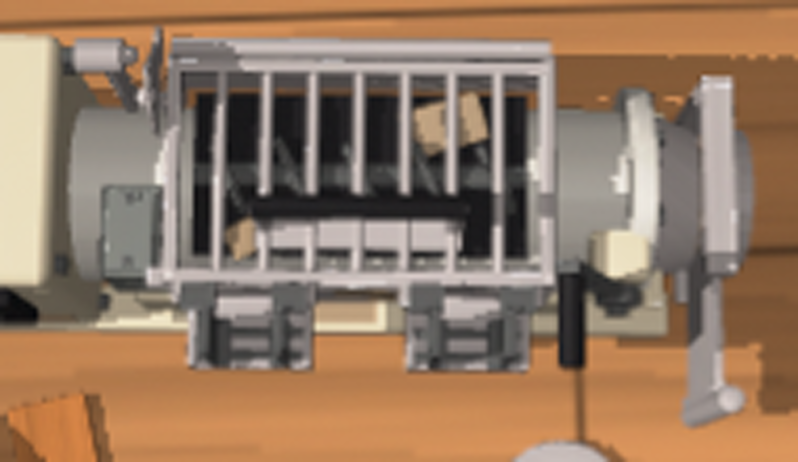

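Crop: handle bar ends at (250,205) and (470,209), post top at (731,401), grip from (571,270) to (571,365), and gate corners near (165,275), (553,278), (553,62). I'll fit the mill pose from these.

```bash
cat >> h.py <<'E'
def mw(P,x0,y0,a): # mill->world
    c,s=np.cos(a),np.sin(a); P=np.asarray(P,float); return np.array([x0+c*P[0]-s*P[1],y0+s*P[0]+c*P[1],P[2]])
E
python3 - <<'E'
from h import *
C=lambda x,y:(235+x/4.2-.4,120+y/4.2-.4)
for nm,x,y,z in [('barL',250,205,217),('barR',470,209,217),('post',731,401,168),('fcL',168,275,176),('fcR',550,278,176),('rcR',550,62,176),('rcL',176,66,176)]:
    print(nm,atz('top',*C(x,y),z).round(1))
d=np.load('pics/top0.npy')
# point cloud of bar and grip and post top
P=[];
for v in range(120,230):
    for u in range(235,425):
        if d[v,u]>0:P.append(np.r_[world('top',u,v,d[v,u]),u,v])
P=np.array(P)
b=P[(P[:,2]>216)&(P[:,3]<355)]; print('bar',len(b),b[:,:3].mean(0).round(1),b[:,:3].min(0).round(1),b[:,:3].max(0).round(1),np.polyfit(b[:,1],b[:,0],1))
g=P[(P[:,2]>195)&(P[:,3]>355)]; print('grip',len(g),g[:,:3].mean(0).round(1),g[:,:3].min(0).round(1),g[:,:3].max(0).round(1),np.polyfit(g[:,0],g[:,1],1))
q=P[(abs(P[:,3]-409)<4)&(abs(P[:,4]-215)<4)&(P[:,2]>155)]; print('post',len(q),q[:,:3].mean(0).round(1),q[:,:3].min(0),q[:,:3].max(0))
t=P[(abs(P[:,2]-190)<6)&(P[:,0]<565)&(P[:,3]<365)]; 
for y0,lab in((100,'motor'),(-30,'nozzle')):
    k=t[abs(t[:,1]-y0)<45]; print(lab,len(k),k[:,:3].min(0).round(),k[:,:3].max(0).round(), np.histogram(k[:,1],bins=np.arange(y0-45,y0+46,6)))
E
```

```text
barL [596.6  96.3 217. ]
barR [591.  -24.4 217. ]
post [ 486.  -172.5  168. ]
fcL [566.2 147.4 176. ]
fcR [558.5 -71.1 176. ]
rcR [686.2 -76.5 176. ]
rcL [690.2 142.  176. ]Traceback (most recent call last):
  File "<stdin>", line 10, in <module>
  File "h.py", line 11, in world
    p,q=ray(n,u,v); return np.array(p['R']).T@(q*d-np.array(p['t']))
        ~~~^^^^^^^
  File "h.py", line 6, in ray
    p=cams.camera_params(n); x=(u-p['cx'])/p['fx']; y=(v-p['cy'])/p['fy']; a,b=x,y
ValueError: time passes only in moves, steps and waits
```

```bash
sed -i 's/^def snap/CP={n:cams.camera_params(n) for n in("side","top")}\ndef snap/; s/p=cams.camera_params(n)/p=CP[n]/' h.py && cat > m.py <<'E'
from h import *
from scipy.optimize import least_squares
C=lambda x,y:(235+x/4.2-.4,120+y/4.2-.4)
d=np.load('pics/top0.npy')
P=np.array([np.r_[world('top',u,v,d[v,u]),u,v] for v in range(120,230) for u in range(235,425) if d[v,u]>0])
pr=lambda n,a:print(n,len(a),a[:,:3].mean(0).round(1),a[:,:3].min(0).round(1),a[:,:3].max(0).round(1))
b=P[(P[:,2]>216)&(P[:,3]<355)]; pr('bar',b); print(np.polyfit(b[:,1],b[:,0],1))
g=P[(P[:,2]>195)&(P[:,3]>355)]; pr('grip',g); print(np.polyfit(g[:,0],g[:,1],1))
q=P[(abs(P[:,3]-409)<4)&(abs(P[:,4]-215)<4)&(P[:,2]>155)]; pr('post',q)
t=P[(abs(P[:,2]-189)<6)&(P[:,0]<565)&(P[:,3]<365)]
for y0,l in((100,'motor'),(-30,'nozzle')):
    k=t[abs(t[:,1]-y0)<45]; pr(l,k); print(np.histogram(k[:,1],bins=np.arange(y0-45,y0+46,6))[0])
obs=[((-70,113,176),(168,275)),((-70,-113,176),(550,278)),((-35,49,217),(256,205)),((-35,-49,217),(466,209))]
def f(p):
    e=[]
    for X,c in obs: e+=list(np.subtract(pix('top',mw(X,*p)),C(*c)))
    return e
s=least_squares(f,[628,36,-.04]);print(s.x,np.round(s.fun,1))
E
python3 m.py
```

```text
bar 402 [617.2  75.6 221.1] [584.7 -23.3 216.2] [694.2 201.6 227. ]
[5.36731670e-01 5.76630121e+02]
grip 190 [531.6 -78.2 220.2] [501.9 -93.2 199.3] [559.8 -69.4 226.5]
[ -0.06161449 -45.42191234]
post 35 [ 486.2 -171.9  166. ] [ 479.3 -178.9  155.2] [ 493.9 -165.7  171.5]
motor 163 [541.5 103.5 187.1] [516.7  69.  183.1] [559.9 138.2 194.4]
[ 0  0 11 21 34 17  0  0  0  0  0 42 22 16  0]
nozzle 173 [536.7 -27.9 186.8] [511.3 -61.4 183.1] [553.9  10.  192.6]
[ 0  0 11 19 42 23  0  0  0  0  4 34 27 12  1]
[ 6.30466424e+02  3.46670675e+01 -3.92317874e-02] [-1.2  0.5  1.9  0.9  3.4 -0.5 -4.1 -0.9]
```

```bash
cat >> m.py <<'E'
print('----')
x0,y0,a=629,34.7,-.039
c,s=np.cos(a),np.sin(a); D=P[:,:2]-[x0,y0]; M=np.c_[D@[c,s],D@[-s,c],P[:,2]]
for xa in range(-150,60,15):
    print(xa,[(lambda k:(int(k[:,2].max()),len(k)) if len(k) else 0)(M[(abs(M[:,0]-xa)<7.5)&(abs(M[:,1]-ya)<6)]) for ya in range(-245,-140,12)])
E
python3 m.py | sed -n '/----/,$p'
```

```text
----
-150 [(2, 20), (1, 21), (3, 24), (0, 20), (2, 20), (2, 21), (2, 24), (9, 19), (12, 22)]
-135 [(2, 20), (1, 13), (168, 22), (171, 97), (2, 24), (1, 25), (3, 29), (2, 24), (1, 22)]
-120 [0, 0, (3, 7), (167, 68), (1, 20), (3, 22), (4, 23), (1, 20), (1, 20)]
-105 [(1, 12), 0, (1, 10), (137, 66), (2, 20), (1, 22), (2, 23), (1, 20), (1, 20)]
-90 [(1, 15), 0, (5, 9), (137, 67), (1, 20), (2, 24), (2, 21), (1, 20), (0, 5)]
-75 [(3, 13), 0, (2, 10), (138, 64), (22, 26), (119, 34), (121, 40), (145, 54), (174, 44)]
-60 [(4, 15), 0, (147, 15), (147, 73), (141, 17), (123, 18), (149, 25), (151, 38), (171, 31)]
-45 [(3, 15), (110, 7), (147, 15), (148, 80), (117, 24), (124, 23), (149, 21), (151, 28), (151, 31)]
-30 [(0, 5), (126, 23), (147, 15), (148, 41), (146, 33), (150, 30), (157, 23), (154, 30), (150, 25)]
-15 [0, (132, 18), (147, 25), (149, 37), (145, 27), (149, 25), (160, 24), (159, 38), (144, 30)]
0 [0, (135, 18), (147, 24), (149, 35), (138, 22), (144, 23), (162, 24), (161, 37), (146, 29)]
15 [0, (132, 17), (149, 21), (147, 35), (138, 19), (142, 24), (159, 20), (159, 32), (146, 28)]
30 [0, (128, 12), (151, 15), (150, 30), (136, 22), (135, 14), (158, 17), (155, 28), (142, 20)]
45 [0, (111, 2), (148, 13), (149, 38), (137, 5), (123, 7), (147, 10), (149, 26), (129, 18)]
```

Emit:
{"api": "drive_tool", "payload": {"deltas": [[0,0,0,0.102],[0,0,0,0.102],[0,0,0,0.102],[0,0,0,0.102],[0,0,0,0.102],[1.57,-3.25,0,0],[1.57,-3.25,0,0],[1.57,-3.25,0,0],[1.57,-3.25,0,0],[1.57,-3.25,0,0],[1.57,-3.25,0,0]], "jaw": 0.3}}

```text
clock: 1.02
eef_pos: [385.5, -364.1, 248.0]
tcp_rot: [-3.141, 0.0, -0.04]
contact_force: [0.4, -1.6, -0.4]
opening: 0.699
```

Emit:
{"api": "drive_tool", "payload": {"deltas": [[1.57,-3.25,0,0],[1.57,-3.25,0,0],[1.57,-3.25,0,0],[1.57,-3.25,0,0],[1.57,-3.25,0,0],[1.57,-3.25,0,0],[0,0,0,0]]}}

```text
clock: 1.6
eef_pos: [489.1, -170.0, 248.2]
tcp_rot: [-3.14, -0.001, -0.036]
contact_force: [-0.4, 0.5, 0.1]
opening: 0.699
```

Emit:
{"api": "drive_tool", "payload": {"deltas": [[-0.25,0.3,1.5,0],[0,0,2.0,0],[0,0,2.0,0],[0,0,1.5,0],[0,0,0.8,0],[0,0,0,0]]}}

```text
clock: 2.1
eef_pos: [483.2, -177.3, 168.5]
tcp_rot: [-3.141, 0.003, -0.039]
contact_force: [-0.6, 0.1, -0.7]
opening: 0.698
```

Emit:
{"api": "drive_tool", "payload": {"deltas": [[0,0,0,0],[0,0,0,0],[0,0,0,0],[0,0,0,0],[0,0,0,0],[0,0,0,0]], "jaw": 1.0, "force": 40}}

```text
clock: 2.6
eef_pos: [485.1, -175.0, 171.5]
tcp_rot: [-3.137, -0.001, -0.041]
contact_force: [1.8, 16.6, 9.0]
opening: 0.162
```

Emit:
{"api": "drive_tool", "payload": {"deltas": [[0.5,-0.2,0,0],[1,0,0,0],[1,0,0,0],[1,0,0,0],[1,0,0,0],[1,0,0,0],[1,0,0,0],[1,0,0,0],[0.5,0,0,0],[0,0,0,0]]}}

```text
clock: 3.43
eef_pos: [565.1, -177.6, 171.6]
tcp_rot: [-3.14, 0.0, -0.039]
contact_force: [-1.4, 6.7, 7.3]
opening: 0.17
```

Emit:
{"api": "drive_tool", "payload": {"deltas": [[0.2,-0.1,0,0],[0.2,0,0,0],[0,0,0,0],[0,0,0,0]]}}

```text
clock: 3.77
eef_pos: [565.3, -177.5, 171.5]
tcp_rot: [-3.141, 0.006, -0.039]
contact_force: [-16.6, 1.3, 17.8]
opening: 0.162
```

Emit:
{"api": "drive_tool", "payload": {"deltas": [[-0.15,0,0,0],[0,0,0,0],[0,0,-2,0],[0,0,-3,0],[0,0,-3,0],[-1,-2,0,0],[-1,-2,0,0],[-1,-2,0,0],[-1,-2,0,0],[-0.3,-1.7,0,0],[0,0,0,0],[0,0,0,0]], "jaw": 0.55}}

```text
clock: 4.77
eef_pos: [528.3, -78.8, 250.9]
tcp_rot: [3.141, -0.002, -0.037]
contact_force: [0.1, -0.2, 0.3]
opening: 0.447
```

```bash
python3 - <<'E'
from h import *
im,d=snap('top','top1'); s=snap('side','side1')[0]
x=r.sense(); print(x['eef_pos'].round(1),x['contact_force'].round(1),x['opening'])
a=cv2.resize(im[110:240,240:440],None,fx=4,fy=4,interpolation=cv2.INTER_CUBIC)[:,:,::-1]
cv2.imwrite('pics/c2.png',a)
P=np.array([world('top',u,v,d[v,u]) for v in range(150,230) for u in range(395,420)])
k=P[(P[:,2]>155)&(P[:,2]<172)&(P[:,1]<-160)&(P[:,1]>-190)];print(len(k),k.mean(0),k.min(0),k.max(0))
E
```

```text
[528.4 -79.7 250.6] [ 0.  -0.2  0.3] 0.44780002569598265<stdin>:7: RuntimeWarning: Mean of empty slice.
  ret = um.true_divide(
Traceback (most recent call last):
ValueError: zero-size array to reduction operation minimum which has no identity
```

View pics/c2.png

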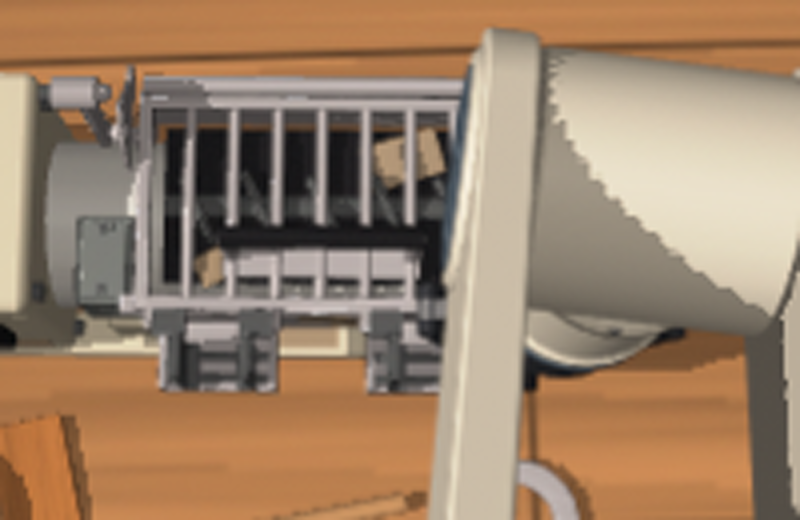

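The arm hides the post in the top view, so I'll use the side camera.

```bash
python3 - <<'E'
from h import *
im=cv2.imread('pics/side1.png')[140:280,270:410]
cv2.imwrite('pics/c3.png',cv2.resize(im,None,fx=4,fy=4,interpolation=cv2.INTER_CUBIC))
for X in [(-54,-215,168),(-134,-215,168),(-98,-116.5,215)]: 
    u,v=pix('side',mw(X,629,34.7,-.039)); print(X,round((u-270)*4),round((v-140)*4))
E
```

```text
(-54, -215, 168) 265 372
(-134, -215, 168) 151 370
(-98, -116.5, 215) 205 233
```

View pics/c3.png

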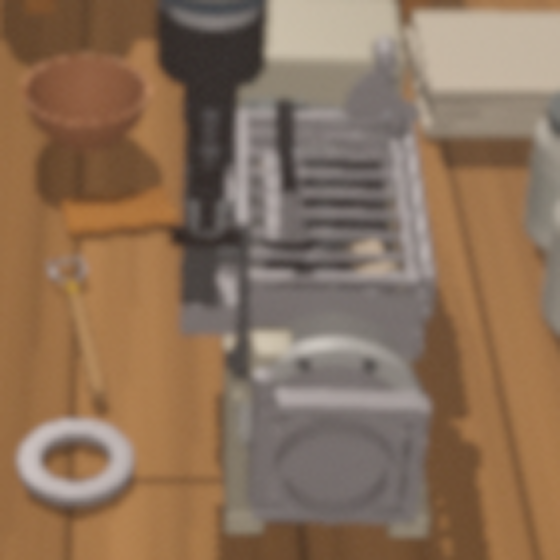

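Post now near (258,368) of the crop, where the home position is predicted (265,372). The grip is at (208,235) between the fingers, also as predicted. Next I lower and grip the lock bar.

Emit:
{"api": "drive_tool", "payload": {"deltas": [[-0.1,-0.1,1.5,0],[0,0,1.5,0],[0,0,0.4,0],[0,0,0,0]]}}

```text
clock: 5.2
eef_pos: [526.3, -78.8, 215.2]
tcp_rot: [-3.141, 0.002, -0.04]
contact_force: [0.2, -0.6, 0.3]
opening: 0.453
```

Emit:
{"api": "drive_tool", "payload": {"deltas": [[0,0,0,0],[0,0,0,0],[0,0,0,0],[0,0,0,0]], "jaw": 1.0, "force": 30}}

```text
clock: 5.53
eef_pos: [527.4, -78.5, 217.0]
tcp_rot: [3.141, -0.002, -0.039]
contact_force: [0.1, -1.6, 0.7]
opening: 0.171
```

```bash
python3 - <<'E'
import numpy as np
t=np.linspace(.425,-1.58,21)
print(np.round(-9.3*np.diff(np.sin(t)),2).tolist()); print(np.round(-9.3*np.diff(np.cos(t)),2).tolist())
E
```

```text
[0.87, 0.9, 0.92, 0.93, 0.93, 0.92, 0.91, 0.88, 0.85, 0.81, 0.75, 0.7, 0.63, 0.56, 0.48, 0.4, 0.31, 0.22, 0.13, 0.04]
[-0.34, -0.25, -0.16, -0.07, 0.02, 0.12, 0.21, 0.3, 0.39, 0.47, 0.55, 0.62, 0.69, 0.75, 0.8, 0.84, 0.88, 0.9, 0.92, 0.93]
```

Emit:
{"api": "drive_tool", "payload": {"deltas": [[0,0.87,-0.34,0],[0,0.9,-0.25,0],[0,0.92,-0.16,0],[0,0.93,-0.07,0],[0,0.93,0.02,0],[0,0.92,0.12,0],[0,0.91,0.21,0],[0,0.88,0.3,0],[0,0.85,0.39,0],[0,0.81,0.47,0],[0,0,0,0]]}}

```text
clock: 6.45
eef_pos: [523.6, -169.2, 208.6]
tcp_rot: [3.14, -0.0, -0.04]
contact_force: [3.6, -1.0, 1.6]
opening: 0.172
```

Emit:
{"api": "drive_tool", "payload": {"deltas": [[0,0.75,0.55,0],[0,0.7,0.62,0],[0,0.63,0.69,0],[0,0.56,0.75,0],[0,0.48,0.8,0],[0,0.4,0.84,0],[0,0.31,0.88,0],[0,0.22,0.9,0],[0,0.13,0.92,0],[0,0.04,0.93,0],[0,0,0,0],[0,0,0,0]]}}

```text
clock: 7.45
eef_pos: [522.1, -209.1, 130.7]
tcp_rot: [-3.141, -0.001, -0.039]
contact_force: [2.1, 7.8, 10.5]
opening: 0.178
```

Emit:
{"api": "drive_tool", "payload": {"deltas": [[0,0,0,0],[0,0,0,0],[0,0,0,0]], "jaw": 0.55}}

```text
clock: 7.7
eef_pos: [520.9, -209.6, 129.7]
tcp_rot: [3.141, 0.002, -0.039]
contact_force: [-0.5, -0.6, -0.6]
opening: 0.451
```

Emit:
{"api": "drive_tool", "payload": {"deltas": [[0,0,-1.5,0],[0,0,-3,0],[0,0,-3,0],[0,0,-3,0],[0,-2,-0.5,0],[0,-3.1,0,0],[0,-3.1,0,0],[0,-3.1,0,0],[0,-3.1,0,0],[0,-3.1,0,0]]}}

```text
clock: 8.53
eef_pos: [528.0, -33.6, 240.1]
tcp_rot: [3.141, 0.001, -0.04]
contact_force: [1.2, -0.6, 0.4]
opening: 0.451
```

Emit:
{"api": "drive_tool", "payload": {"deltas": [[0,-3.1,0,0],[0,-3.1,0,0],[0,-3.1,0,0],[0,-3.1,0,0],[-0.25,-1.4,0,0],[0,0,0,0],[0,0,0,0]], "jaw": 0.1}}

```text
clock: 9.12
eef_pos: [531.1, 103.5, 240.0]
tcp_rot: [3.141, 0.001, -0.037]
contact_force: [-0.3, -0.1, 0.1]
opening: 0.899
```

```bash
python3 - <<'E'
from h import *
im,d=snap('top','top2'); s=snap('side','side2')[0]
x=r.sense(); print(x['eef_pos'].round(1),x['contact_force'].round(1),x['opening'])
A=cv2.resize(im[110:240,290:430],None,fx=3.4,fy=3.4,interpolation=cv2.INTER_CUBIC)
B=cv2.resize(s[150:280,290:380],None,fx=3.4,fy=3.4,interpolation=cv2.INTER_CUBIC)
cv2.imwrite('pics/c4.png',np.hstack([A,B])[:,:,::-1])
P=np.array([world('top',u,v,d[v,u]) for v in range(150,230) for u in range(370,425)])
k=P[(P[:,2]>157)&(P[:,2]<173)&(P[:,1]<-160)&(P[:,1]>-190)]
if len(k):print('post',len(k),k.mean(0),k.min(0),k.max(0))
k=P[(P[:,2]>110)&(P[:,2]<150)&(P[:,0]<545)]
if len(k):print('grip',len(k),k.mean(0),k.min(0),k.max(0))
print(mw((-54,-215,168),629,34.7,-.039),mw((-98,-248,130),629,34.7,-.039))
E
```

```text
[531.3 102.4 240.2] [ 0.4  0.4 -0.5] 0.9024397266748723
post 38 [ 566.16697724 -174.26440031  165.52261223] [ 559.42715713 -181.3755559   158.82189188] [ 574.39122177 -166.96615285  169.07085428]
grip 137 [ 522.7058417 -199.2189609  134.4891426] [ 496.53632828 -214.26996217  124.56836401] [ 544.76918565 -111.52823827  141.42823839]
[ 566.65818723 -178.03104705  168.        ] [ 521.40497122 -209.29038871  130.        ]
```

View pics/c4.png

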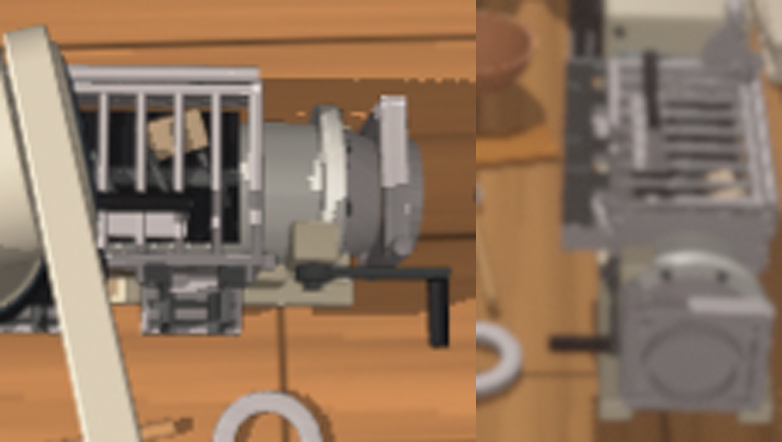

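Lock bar lies level to the left-panel (440,345) grip end, and the post is home (measured x 566.2, predicted 566.7). Next is the motor catch.

Emit:
{"api": "drive_tool", "payload": {"deltas": [[0,0,1.5,0],[0,0,2,0],[0,0,1.5,0],[0,0,1,0],[0,0,0.3,0],[0,0,0,0]]}}

```text
clock: 9.72
eef_pos: [531.2, 102.5, 177.0]
tcp_rot: [3.141, 0.001, -0.04]
contact_force: [-0.3, -0.9, 0.1]
opening: 0.9
```

Emit:
{"api": "drive_tool", "payload": {"deltas": [[0,0,0,0],[0,0,0,0],[0,0,0,0],[0,0,0,0],[0,0,0,0],[0,0,0,0],[0,0,0,0],[0,0,0,0]], "jaw": 1.0, "force": 40}}

```text
clock: 10.38
eef_pos: [532.5, 103.9, 179.4]
tcp_rot: [-3.141, -0.003, -0.039]
contact_force: [-1.5, 0.8, 10.3]
opening: 0.288
```

Emit:
{"api": "drive_tool", "payload": {"deltas": [[0,0,0,0],[0,0,0,0],[0,0,0,0],[0,0,0,0]], "jaw": 0.1}}

```text
clock: 10.72
eef_pos: [531.4, 103.4, 177.6]
tcp_rot: [3.142, -0.0, -0.039]
contact_force: [-0.1, 0.1, -0.6]
opening: 0.843
```

Emit:
{"api": "drive_tool", "payload": {"deltas": [[0,0,-2,0],[0,0,-2,0],[0,0,-2,0],[0,2,0,0],[0,3,0,0],[0,3,0,0],[0,3,0,0],[0,2,0,0],[0,0,0,0],[0,0,0,0]]}}

```text
clock: 11.55
eef_pos: [526.3, -27.3, 237.5]
tcp_rot: [-3.141, 0.0, -0.042]
contact_force: [-0.1, -0.2, 0.4]
opening: 0.899
```

```bash
python3 - <<'E'
from h import *
im,d=snap('top','top3')
x=r.sense(); print(x['eef_pos'].round(1),mw((-100,-65,190),629,34.7,-.039))
P=np.array([world('top',u,v,d[v,u]) for v in range(180,215) for u in range(265,330)])
k=P[(abs(P[:,2]-189)<6)&(P[:,0]<565)&(abs(P[:,1]-103.5)<35)]
print(len(k));print(np.histogram(k[:,1],bins=np.arange(66,142,4)))
E
```

```text
[526.4 -26.5 237.5] [526.54168293 -26.35156234 190.        ]
170
(array([ 0,  0,  0, 11,  9,  9, 33, 19,  0,  0,  3, 15, 33, 21,  8,  9,  0,
        0]), array([ 66,  70,  74,  78,  82,  86,  90,  94,  98, 102, 106, 110, 114,
       118, 122, 126, 130, 134, 138]))
```

The motor plates moved in by about 9 mm each. Now the nozzle catch.

Emit:
{"api": "drive_tool", "payload": {"deltas": [[0,0,1.5,0],[0,0,2,0],[0,0,1.5,0],[0,0,1,0],[0,0,0,0]]}}

```text
clock: 12.02
eef_pos: [525.1, -25.5, 175.6]
tcp_rot: [-3.141, 0.004, -0.038]
contact_force: [-1.1, 0.2, -0.4]
opening: 0.899
```

Emit:
{"api": "drive_tool", "payload": {"deltas": [[0,0,0,0],[0,0,0,0],[0,0,0,0],[0,0,0,0],[0,0,0,0],[0,0,0,0],[0,0,0,0],[0,0,0,0]], "jaw": 1.0}}

```text
clock: 12.68
eef_pos: [527.5, -26.1, 179.6]
tcp_rot: [-3.141, -0.003, -0.039]
contact_force: [-2.2, 3.1, 10.0]
opening: 0.284
```

Emit:
{"api": "drive_tool", "payload": {"deltas": [[0,0,0,0],[0,0,0,0],[0,0,0,0],[0,0,0,0]], "jaw": 0.1}}

```text
clock: 13.02
eef_pos: [526.4, -26.6, 177.7]
tcp_rot: [3.141, -0.0, -0.039]
contact_force: [0.0, -0.3, 0.7]
opening: 0.843
```

Emit:
{"api": "drive_tool", "payload": {"deltas": [[0,0,-3,0],[0,0,-3,0],[0,0,-3,0],[2.1,-2.1,0,-0.12],[2.2,-2.2,0,-0.12],[0,0,0,-0.12],[0,0,0,-0.12],[0,0,0,-0.12],[0,0,0,-0.12],[0,0,0,-0.12]], "jaw": 0.5}}

```text
clock: 13.85
eef_pos: [568.3, 17.4, 267.4]
tcp_rot: [-3.141, 0.0, 0.807]
contact_force: [-0.5, 0.2, -1.0]
opening: 0.501
```

Emit:
{"api": "drive_tool", "payload": {"deltas": [[0,0,0,-0.12],[0,0,0,-0.12],[0,0,0,-0.12],[0,0,0,-0.12],[0,0,0,-0.12],[0,0,0,-0.12],[0,0,0,-0.01],[0,0,0,0],[0,0,0,0]]}}

```text
clock: 14.6
eef_pos: [568.3, 17.3, 267.5]
tcp_rot: [-3.141, 0.0, 1.527]
contact_force: [-1.1, 0.1, 0.3]
opening: 0.494
```

Emit:
{"api": "drive_tool", "payload": {"deltas": [[1,1.25,0,0],[1,1.25,0,0],[0,0,1.5,0],[0,0,2,0],[0,0,1.5,0],[0,0,0.2,0],[0,0,0,0]]}}

```text
clock: 15.18
eef_pos: [593.5, 36.3, 214.7]
tcp_rot: [-3.139, 0.0, 1.529]
contact_force: [-0.0, 0.6, 0.6]
opening: 0.496
```

Emit:
{"api": "drive_tool", "payload": {"deltas": [[0,0,0,0],[0,0,0,0],[0,0,0,0],[0,0,0,0],[0,0,0,0],[0,0,0,0]], "jaw": 1.0, "force": 60}}

```text
clock: 15.68
eef_pos: [593.8, 36.4, 216.5]
tcp_rot: [-3.142, -0.0, 1.531]
contact_force: [-4.7, 0.7, 5.7]
opening: 0.137
```

```bash
python3 - <<'E'
import numpy as np
def seg(a,b,n):
    t=np.linspace(a,b,n+1); x=-10.5*np.cos(t)+4.5*np.sin(t); z=10.5*np.sin(t)+4.5*np.cos(t)
    print([[0,float(p),float(-q),0] for p,q in zip(np.diff(x).round(2),np.diff(z).round(2))])
seg(0,.6,10);seg(.6,1.23,11)
E
```

```text
[[0, 0.29, -0.62, 0], [0, 0.33, -0.6, 0], [0, 0.36, -0.58, 0], [0, 0.4, -0.56, 0], [0, 0.43, -0.54, 0], [0, 0.46, -0.51, 0], [0, 0.49, -0.48, 0], [0, 0.52, -0.45, 0], [0, 0.54, -0.42, 0], [0, 0.57, -0.38, 0]]
[[0, 0.56, -0.33, 0], [0, 0.58, -0.3, 0], [0, 0.6, -0.27, 0], [0, 0.61, -0.23, 0], [0, 0.62, -0.2, 0], [0, 0.63, -0.16, 0], [0, 0.64, -0.13, 0], [0, 0.65, -0.09, 0], [0, 0.65, -0.05, 0], [0, 0.65, -0.01, 0], [0, 0.65, 0.02, 0]]
```

Emit:
{"api": "drive_tool", "payload": {"deltas": [[0,0.29,-0.62,0],[0,0.33,-0.6,0],[0,0.36,-0.58,0],[0,0.4,-0.56,0],[0,0.43,-0.54,0],[0,0.46,-0.51,0],[0,0.49,-0.48,0],[0,0.52,-0.45,0],[0,0.54,-0.42,0],[0,0.57,-0.38,0],[0,0,0,0]]}}

```text
clock: 16.6
eef_pos: [634.7, 34.8, 269.7]
tcp_rot: [-3.133, 0.0, 1.531]
contact_force: [-25.1, 0.8, 24.4]
opening: 0.144
```

Emit:
{"api": "drive_tool", "payload": {"deltas": [[0,-0.2,-0.3,0],[0,0,0,0],[0,0,0,0]]}}

```text
clock: 16.85
eef_pos: [635.6, 34.7, 271.1]
tcp_rot: [-3.141, -0.0, 1.531]
contact_force: [-8.1, 0.8, 5.7]
opening: 0.138
```

Emit:
{"api": "drive_tool", "payload": {"deltas": [[0,0.56,-0.33,0],[0,0.58,-0.3,0],[0,0.6,-0.27,0],[0,0.61,-0.23,0],[0,0.62,-0.2,0],[0,0.63,-0.16,0],[0,0,0,0]]}}

```text
clock: 17.43
eef_pos: [673.4, 33.5, 287.4]
tcp_rot: [3.139, -0.001, 1.531]
contact_force: [-5.0, 1.3, 9.6]
opening: 0.136
```

Emit:
{"api": "drive_tool", "payload": {"deltas": [[0,0.64,-0.13,0],[0,0.65,-0.09,0],[0,0.65,-0.05,0],[0,0.65,-0.01,0],[0,0.5,0.0,0],[0,0,0,0],[0,0,0,0]]}}

```text
clock: 18.02
eef_pos: [704.2, 32.3, 289.5]
tcp_rot: [3.138, -0.001, 1.531]
contact_force: [-2.2, 1.3, 5.8]
opening: 0.141
```

```bash
python3 - <<'E'
from h import *
im,d=snap('top','top4'); s,ds=snap('side','side4')
x=r.sense(); print(x['eef_pos'].round(1),x['contact_force'].round(1),x['opening'])
B=cv2.resize(s[90:260,270:430],None,fx=3.5,fy=3.5,interpolation=cv2.INTER_CUBIC)
cv2.imwrite('pics/c5.png',B[:,:,::-1])
for t in (1.0,1.1,1.2,1.3):
    o=[]
    for yy in (-113,113):
        X=(70-140*np.cos(t),yy,172+140*np.sin(t)); u,v=pix('side',mw(X,629,34.7,-.039)); o.append((round((u-270)*3.5),round((v-90)*3.5)))
    b=(70-105*np.cos(t)+45*np.sin(t),0,172+105*np.sin(t)+45*np.cos(t))
    print(t,o,mw(b,629,34.7,-.039).round(1))
E
```

```text
[704.1  32.3 289.5] [-2.   1.9  5.5] 0.1360550928419882
1.0 [(296, 305), (285, 166)] [680.1  32.7 284.7]
1.1 [(312, 298), (299, 160)] [691.4  32.3 286. ]
1.2 [(328, 293), (313, 155)] [702.8  31.8 286.2]
1.3 [(345, 289), (328, 151)] [714.2  31.4 285.2]
```

View pics/c5.png

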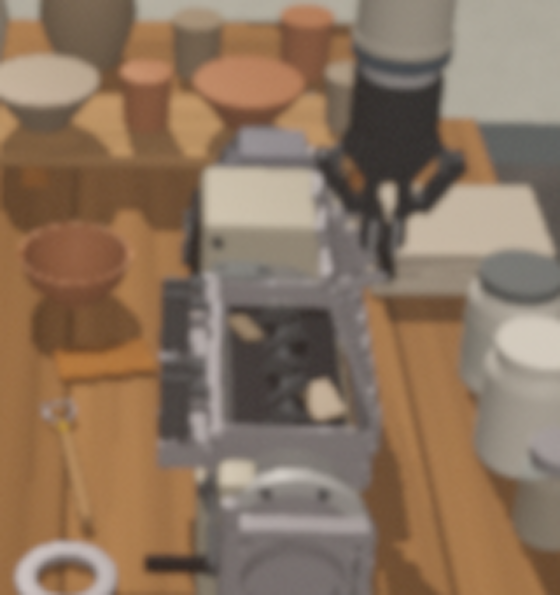

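The gate stands nearly upright, about 1.21 rad from the TCP; its top edge runs from about (320,165) to (328,290). The hopper is open. I'll push it slightly further for margin.

Emit:
{"api": "drive_tool", "payload": {"deltas": [[0,0.25,0,0],[0,0.25,0.02,0],[0,0,0,0],[0,0,0,0],[0,0,0,0],[0,0,0,0],[0,0,0,0],[0,0,0,0]]}}

```text
clock: 18.78
eef_pos: [708.4, 32.2, 289.2]
tcp_rot: [3.14, -0.001, 1.531]
contact_force: [-4.6, 1.7, 6.5]
opening: 0.132
```

```bash
python3 - <<'E'
from h import *
im,d=snap('top','top5')
d0=np.load('pics/top0.npy'); i0=cv2.imread('pics/top0.png')[:,:,::-1]
x=r.sense(); print(x['clock'],x['eef_pos'].round(1),x['contact_force'].round(1),x['opening'],abs(x['qvel']).max())
# post/grip
P=np.array([world('top',u,v,d[v,u]) for v in range(150,230) for u in range(370,425)])
k=P[(P[:,2]>157)&(P[:,2]<173)&(P[:,1]<-160)&(P[:,1]>-190)]; print('post',len(k),k.mean(0) if len(k) else 0)
k=P[(P[:,2]>110)&(P[:,2]<150)&(P[:,0]<545)&(P[:,1]<-190)]; print('grip',len(k),k.mean(0) if len(k) else 0)
# grille: fit plane angle to points above hinge in mill frame
pts=np.array([world('top',u,v,d[v,u]) for v in range(110,200) for u in range(265,385) if d[v,u]>0])
D=pts[:,:2]-[629,34.7];c,s=np.cos(-.039),np.sin(-.039);M=np.c_[D@[c,s],D@[-s,c],pts[:,2]]
m=M[(M[:,2]>185)&(M[:,2]<320)&(abs(M[:,1])>85)&(abs(M[:,1])<116)&(M[:,0]>-20)&(M[:,0]<80)]
print(len(m),m.min(0),m.max(0)); t=m[m[:,2]>m[:,2].max()-8]; print('top edge',t.mean(0))
for nm,(u,v) in dict(cup=(445,162),bowl=(198,244),vase=(480,256),tool=(310,242),rib=(250,232),ring=(369,241)).items():
    A=im[v-20:v+20,u-25:u+25].astype(int);B=i0[v-20:v+20,u-25:u+25].astype(int);print(nm,abs(A-B).mean().round(1))
E
```

```text
18.8333 [708.4  32.1 289.2] [-3.6  2.   6.2] 0.13417155528888702 0.0021846653498486766
post 37 [ 565.96695146 -174.14912696  165.79532884]
grip 127 [ 521.09832091 -205.70339345  134.91829325]Traceback (most recent call last):
  File "<stdin>", line 13, in <module>
    return umr_minimum(a, axis, None, out, keepdims, initial, where)
ValueError: zero-size array to reduction operation minimum which has no identity
```

```bash
python3 - <<'E'
from h import *
im=cv2.imread('pics/top5.png').astype(int); i0=cv2.imread('pics/top0.png').astype(int)
for nm,(u,v) in dict(cup=(445,162),bowl=(198,244),vase=(480,256),tool=(310,242),rib=(250,232),ring=(369,241)).items():
    print(nm,abs(im[v-20:v+20,u-25:u+25]-i0[v-20:v+20,u-25:u+25]).mean().round(1))
s=np.load('pics/side4.npy')
pts=np.array([world('side',u,v,s[v,u]) for v in range(125,200) for u in range(340,385) if s[v,u]>0])
D=pts[:,:2]-[629,34.7];c,q=np.cos(-.039),np.sin(-.039);M=np.c_[D@[c,q],D@[-q,c],pts[:,2]]
m=M[(M[:,2]>200)&(M[:,2]<320)&(M[:,1]<-60)&(M[:,1]>-120)&(M[:,0]<90)&(M[:,0]>-40)]
print(len(m)); 
if len(m): print('before last 5mm: angle',np.median(np.arctan2(m[:,2]-172,70-m[:,0])), m.min(0).round(),m.max(0).round())
E
```

```text
cup 12.2
bowl 12.3
vase 13.7
tool 60.2
rib 28.2
ring 41.5
171
before last 5mm: angle 1.221869746457945 [  11. -118.  204.] [ 79. -60. 320.]
```

```bash
python3 -c "
from h import *
print(job.sign_off()); x=r.sense(); print(x['clock'],x['eef_pos'],x['contact_force'],x['opening'])"
```

```text
the job is handed in; nothing more can be done
None
the job is handed in; nothing more can be done
```

The pug mill is ready for loading, and I handed the job in at about 19 s with the gripper still holding the gate wide open. No verdict came back.

**What I did:** I pushed the blade home by its post and swung the lock bar level behind it. Then I squeezed the motor-end catch, followed by the nozzle-end catch. Last, I lifted the gate by its handle past the detent.

**Last checks:**

| Item | Result |
|---|---|
| Blade post | x 566.0 mm against 566.7 mm predicted for home |
| Lock bar | level, with the grip at its predicted place |
| Motor-end catch | both plates measured about 9 mm in |
| Nozzle-end catch | closed to the same jaw opening as the motor end; plates not measured separately |
| Gate angle | 1.22 rad in the side camera, about 1.25 rad from the gripper position after a final 5 mm push |
| Gripper | jaws closed on the bar, 4–6 N at the wrist, arm at rest |

**Disagreements and gaps:**
- **Handle arc:** the handle ran about 3–4 mm higher than my fitted arc. Partway up, the wrist force reached about 35 N before I corrected the path.
- **Post position:** the camera places the post about 4 mm off in y from my fitted mill pose.
- **Gate view:** the arm hid the gate from the top camera at the end, so the final gate angle has no camera check after the last push.
- **Pots and tools:** the cup, bowl and vase areas look almost unchanged from the start. The loop tool, rib and ring areas differ in the top view, probably because the arm and its shadow cover them. I judged the tool and ring unmoved from the side view, but did not measure the rib.

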